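# Start the crank bolt in the valve boss

## Robot

A 6-joint arm with a two-finger parallel gripper is mounted at the origin on the work surface. World frame = base frame: x ahead of the robot, y to its left, z up, the work surface at z = 0. Lengths are in m, angles in degrees, forces in N, time in s.
With the tool pointing down it reaches from about 0.25 to 0.775 m from the base axis. Payload 4 kg.
Tool frame: the origin (TCP) lies midway between the tips of the shut fingers; the grasp point (between the pads) lies 19 mm behind it; z points along the fingers, y is the direction in which the jaws open and shut (so a half turn about z gives the same grasp; the last joint's range is limited). The gripper opens to 94 mm and grips with 3 to 60 N. Pads are 16 mm wide; open, the fingers measure 119 mm over their backs; the gripper's body (75 mm by 177 mm) begins 78 mm behind the grasp point.
Start: joints at [-82.798, 4.996, 78.535, -0, 96.463, -5.907], TCP at [0.125, -0.536, 0.206] pointing down, gripper open.
Joint ranges: [-177.83, 177.83], [-43.37, 116.18], [15.69, 146.23], [-61.86, 241.86], [9.47, 152.12], [-147.06, 147.06]. Speed limits (degrees/s): [159.86, 159.86, 180, 180, 180, 180].

## Interface

Orientations are given as a 3x3 rotation matrix whose columns are the frame's x, y, z axes.
In Python, from plant import env, imaging gives the robot as it stands. Calls block until the motion is done:
- env.reach(position, orientation): joint-space move of the TCP to a pose.
- env.line_to(position, rate=0.15, frame=None): straight line of the TCP; frame=None keeps the orientation; rate is the mean speed in m/s.
- env.movej(angles): joint-space move.
- env.grip(opening, f_grip=None): opening from 0.0 (shut) to 1.0 (fully open); f_grip is the grip in N (None keeps the last); returns when the fingers have stopped.
- env.hold(seconds).
- env.inverse_kinematics(position, orientation): joint angles nearest the present ones, or None.
- env.get_obs(): the state.
- imaging.camera(name): name is "scene" or "top"; returns the picture (480x640x3 uint8, red, green, blue); there is no depth.
- imaging.camera_params(name): a dict with "fov_y" (degrees; the focal length in pixels is half the picture's height over the tangent of half this angle, whatever the lens; pixels are square), "cx", "cy" (the principal point, pixels), "position" and "orientation" of the camera in the world. Camera axes: x right, y up, looking along -z (the intrinsics and any distortion apply to the point x, -y, -z); pixel columns grow to the right and rows downward; lengths in m; the calibration is good to about 2 mm. A picture is of the moment at which its call begins. camera_params takes no time and is no camera call.
A pose or a line that the arm cannot do raises env.PlanningError and nothing moves.
- env.job_done(): hands the job in, once; it reports no verdict.
Trained networks look in the newest picture that a camera, given by its name, has taken for a name from the list of things; names that differ only in an ending like _2 or _b are one class to them, and where a whole thing is asked for, a point or a joint stands for the part that bears it (a point fixed in the world has none). Each returns a list of dicts, best first, with "confidence" (0 to 1); they miss things now and then, are a little off and sometimes report something else, mostly with a low value. They report only what shows in the picture. A call takes as long as a camera call.
- imaging.look_for(camera, thing): "at" ([x, y, z] in m, in world coordinates, good to about 4 mm: the middle of the surface that is visible of it).
- imaging.silhouettes(camera, thing): "region" (480x640 bool, what is visible of it).
The state is a dict: "time_s": time; "joint_pos": joint angles; "dq": joint speeds; "effort": joint torques, N m; "ee_pos": TCP position; "tcp_rot": TCP orientation; "wrist_force": force on the tool from outside, world axes, zero at the start; "wrist_torque": the same for the moment, N m; "grip_width": opening from 0.0 (shut) to 1.0 (fully open).
Only numpy, scipy, OpenCV 4.12 (cv2) and the standard library are available. Lean on these libraries where they do the work, as an engineer would, in place of code of your own. Each camera call takes 0.05 s, during which the arm holds its last target.

## Task

The crank bolt stands on the valve body's threaded boss but has not caught the thread. Take its red handle and turn it backward (anticlockwise seen from above) until the bolt drops into the start of the thread, then forward (clockwise) one full turn from where it dropped, and finish still gripping the red handle, holding the bolt started. Do not force it forward before it has dropped, and leave the other parts on the bench where they are.

Things in the scene. Friction and masses are not known exactly. Their poses are not given: they have to be found in the camera images.
- boss_mouth (a point): Centre of the mouth of the steel threaded boss (56 mm across) on the bolted-down green valve body (base 170 x 140 mm, block 72 mm high): on the vertical bolt axis, 100 mm above the bench. Its place and yaw vary. z is up; x is the direction in which the crank arm points when the bolt drops (bolt_turn = 0): straight away from the red plug on the block's side (-x).
- bolt_head (a point): Centre of the top of the round steel bolt head (36 mm across), on the bolt axis: 139 mm above the bench while unstarted, 9 mm lower once dropped, 18 mm lower after one turn forward. Its x axis points along the flat crank arm (16 mm wide, 10 mm thick, upper face 3 mm below the head's top) to the handle, 45 mm from the bolt axis.
- handle_mid (a point): Centre, half-way up, of the upright red handle: a plastic sleeve 23 mm across, 50 mm high, on a pin 45 mm from the bolt axis; centre 161 mm above the bench at first. The pin's bare end (10 mm across) reaches 51 mm above this centre. The sleeve spins freely, so the gripper need not turn with the crank, and slides 26 mm up the pin, so the bolt can sink while it is held level.
- bolt_turn (a joint): Angle of bolt and crank, rad, growing clockwise seen from above (forward). Starts at 0.8 to 2.4; the bolt drops at 0 (between 0.2 and -0.2). Turned back beyond about -0.3 it climbs out again, and drops again on the way forward. Not dropped, it meets a blunt stop at 3.1. One full turn forward from the drop is 6.28; limit 7.6. Takes about 0.05 N m.
- bolt_sink (a joint): How far the bolt has sunk, in m: 0 resting unstarted on the boss, 0.009 when it has dropped, then 0.009 more per turn forward (right-hand thread, 9 mm pitch). It sinks by its own weight (0.55 kg) when nothing bears it up; it cannot be lifted out.
- ribbed_sleeve: Loose bystander: ribbed aluminium cylinder, 104 mm across, 106 mm high; origin under its centre.
- carton: Loose bystander: cardboard carton 100 x 150 x 50 mm; origin under its centre.
- junction_box: Loose bystander: grey metal box 80 x 80 mm, 62 mm high; origin under its centre.
- pump_cap: Loose bystander: blue round pump cap, 110 mm across, 62 mm high; origin under its centre.
- spanner: Loose bystander: steel spanner 170 mm long, lying flat; origin under its centre.
- spare_bolt: Loose bystander: hex bolt about 90 mm long, lying; origin on the bench below the middle of its length.
- nut_plate: Loose bystander: steel plate 70 x 50 x 12 mm with a 20 mm hole; origin under its centre.

How it is judged:
By the outcome, as a careful person would: the job done as asked, in the order asked, and still so for the second after the job is handed in, while the arm keeps its last pose, push and grip.
It also fails if it takes over 48 s, if anything falls off the work surface, if the arm or the gripper's body presses on something with over 40 N, if the wrist force passes 120 N, or if a joint passes its speed limit or range.

## Working session

There is one attempt and no reset: what is moved stays moved. The work goes in short steps, each a Python script; the robot and the scene stay as the last script left them, time stands still between calls to the robot, and variables do not carry over. Pictures are saved under pics/ and viewed, and the job is handed in when it is done.

```bash
ls; mkdir -p pics
python3 - <<'E'
from plant import env, imaging
import cv2
for n in ("scene","top"):
    im=imaging.camera(n); cv2.imwrite(f"pics/{n}0.png",im[:,:,::-1])
    print(n,imaging.camera_params(n))
    for t in ("boss_mouth","bolt_head","handle_mid"):
        for d in imaging.look_for(n,t)[:2]: print(t,d)
print(env.get_obs()["time_s"])
E
```

```text
pics
scene {'fov_y': 45.62235845266384, 'cx': 325.93995132556046, 'cy': 238.7243784934747, 'position': array([1.60878686, 0.12504663, 0.86764165]), 'orientation': array([[-0.1102008 , -0.56556933,  0.81730479],
       [ 0.99371229, -0.04632184,  0.1019322 ],
       [-0.01979067,  0.82339882,  0.5671179 ]])}
boss_mouth {'at': [0.5999, 0.0281, 0.0632], 'confidence': 0.72}
bolt_head {'at': [0.5755, 0.0024, 0.1398], 'confidence': 0.7}
handle_mid {'at': [0.578, -0.0134, 0.165], 'confidence': 0.65}
top {'fov_y': 50.44505014926658, 'cx': 314.31540480795434, 'cy': 240.0642457767647, 'position': array([0.31253105, 0.00186506, 1.32199802]), 'orientation': array([[-0.01406224,  0.98310309, -0.18251184],
       [-0.99988924, -0.01471564, -0.00222622],
       [-0.00487438,  0.18246031,  0.98320114]])}
boss_mouth {'at': [0.5448, 0.0301, 0.0683], 'confidence': 0.87}
bolt_head {'at': [0.5679, 0.0146, 0.1382], 'confidence': 0.74}
handle_mid {'at': [0.4327, 0.4322, 0.0996], 'confidence': 0.69}
handle_mid {'at': [0.5606, -0.01, 0.1821], 'confidence': 0.58}
0.4
```

View pics/scene0.png

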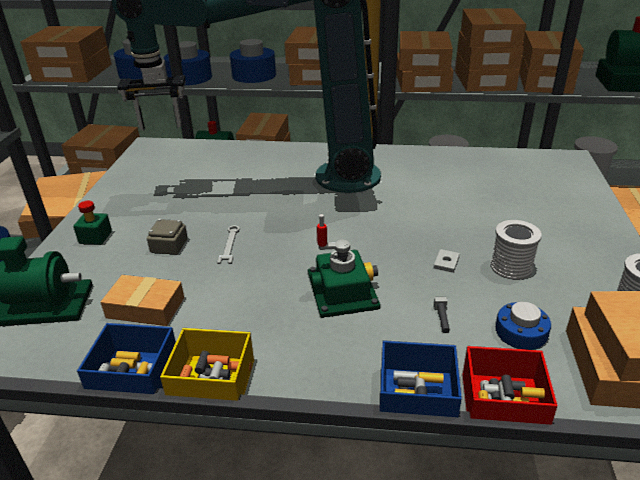

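View pics/top0.png

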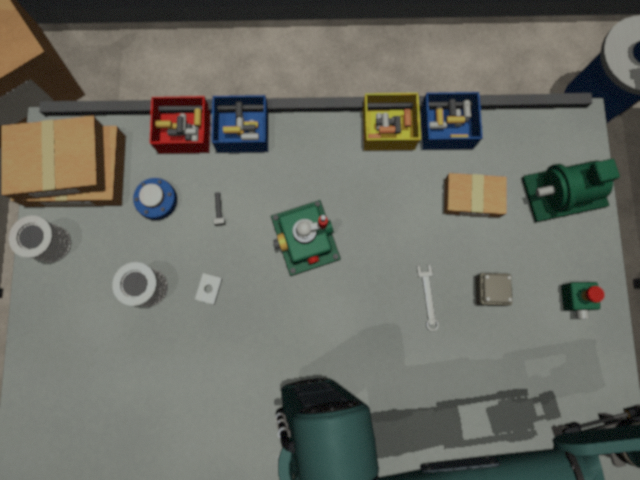

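```bash
cat > h.py <<'E'
import numpy as np,cv2
from plant import env, imaging
def proj(n,p):
    c=imaging.camera_params(n); f=240/np.tan(np.radians(c['fov_y']/2))
    q=c['orientation'].T@(np.asarray(p,float)-c['position'])
    return np.array([c['cx']+f*q[0]/-q[2], c['cy']-f*q[1]/-q[2]])
def ray_z(n,uv,z):
    c=imaging.camera_params(n); f=240/np.tan(np.radians(c['fov_y']/2))
    d=c['orientation']@np.array([(uv[0]-c['cx'])/f,-(uv[1]-c['cy'])/f,-1])
    return c['position']+d*(z-c['position'][2])/d[2]
def crop(n,im,u0,v0,w,h,s,name):
    cv2.imwrite(f"pics/{name}.png",cv2.resize(im[v0:v0+h,u0:u0+w,::-1],None,fx=s,fy=s,interpolation=cv2.INTER_CUBIC))
E
python3 - <<'E'
from h import *
s=cv2.imread("pics/scene0.png")[:,:,::-1];t=cv2.imread("pics/top0.png")[:,:,::-1]
crop("scene",s,290,200,100,120,5,"s1");crop("top",t,260,190,90,90,6,"t1")
E
```

```text
(no output)
```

View pics/s1.png

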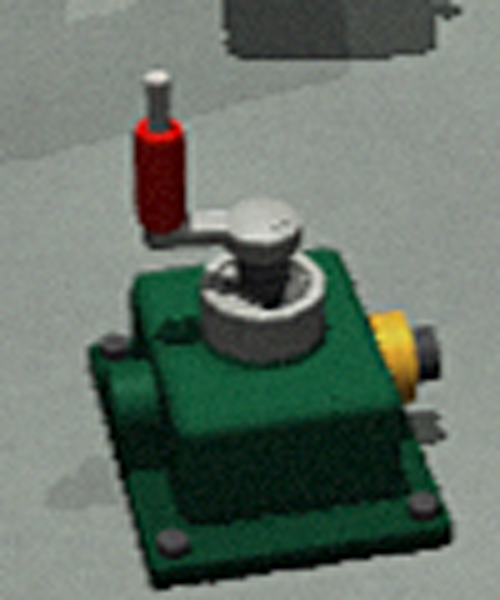

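View pics/t1.png

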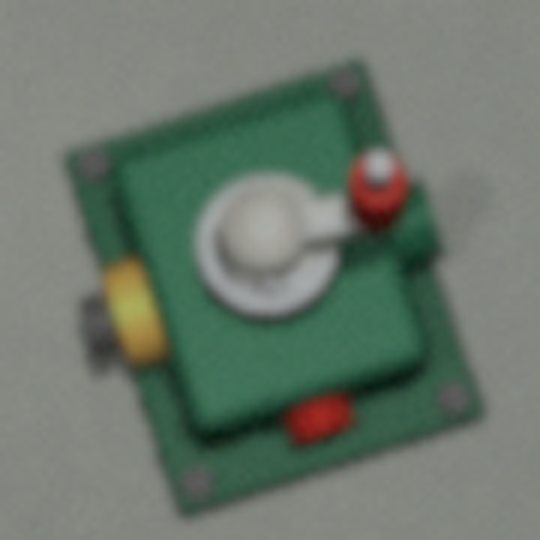

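Run:
```python
from h import *
cv=lambda c,u0,v0,s:np.array([u0+(c[0]+.5)/s-.5,v0+(c[1]+.5)/s-.5])
S=lambda c:cv(c,290,200,5);T=lambda c:cv(c,260,190,6)
hs=ray_z("scene",S((265,214)),.139);ht=ray_z("top",T((261,232)),.139)
ps=ray_z("scene",S((156,76)),.212);pt=ray_z("top",T((380,162)),.212)
bm=ray_z("scene",S((264,285)),.1);print("mouth",bm,ray_z("top",T((268,243)),.1))
print("head",hs,ht);print("pin",ps,pt)
for h,p in((hs,ps),(ht,pt)):
    d=p-h;print(np.hypot(*d[:2])*1000,np.degrees(np.arctan2(d[1],d[0])))
c=[ray_z("top",T(q),.012) for q in((70,155),(360,62),(483,412),(183,515))]
c=np.array(c);print(c,c.mean(0))
for a,b in((3,0),(2,1),(1,0),(2,3)):
    d=c[b]-c[a];print(np.hypot(*d[:2]),np.degrees(np.arctan2(d[1],d[0])))
```

```text
mouth [0.57044698 0.03215494 0.1       ] [0.56459291 0.02892531 0.1       ]
head [0.57002129 0.03269943 0.139     ] [0.56102891 0.03078258 0.139     ]
pin [ 0.57434447 -0.01389125  0.212     ] [ 0.57165657 -0.01559166  0.212     ]
46.79081946411803 -84.69866671120454
47.57643663772915 -77.09231825339182
[[ 0.62357809  0.11757547  0.012     ]
 [ 0.66384553 -0.01067073  0.012     ]
 [ 0.50667107 -0.06141075  0.012     ]
 [ 0.46379918  0.06870765  0.012     ]] [0.56447347 0.02855041 0.012     ]
0.16708489940188073 17.006068937156755
0.1651616112823826 17.891435323511196
0.13441932994767103 107.43152872694836
0.13699926638694396 108.23621066016085
```

```bash
cat >> h.py <<'E'
C=np.array([0.567,0.031]); R=0.045; YAW=17.4
def P(turn,z,C=C,R=R):  # turn in rad, clockwise
    a=np.radians(YAW)-turn
    return np.array([C[0]+R*np.cos(a),C[1]+R*np.sin(a),z])
def ori(ydeg):
    a=np.radians(ydeg); y=np.array([np.cos(a),np.sin(a),0]); z=np.array([0,0,-1.]); return np.column_stack([np.cross(y,z),y,z])
def st(m=""):
    o=env.get_obs(); print(m,"t%.2f"%o["time_s"],np.round(o["ee_pos"],4),"F",np.round(o["wrist_force"],1),"M",np.round(o["wrist_torque"],2),"w%.3f"%o["grip_width"]); return o
E
python3 - <<'E'
from h import *
o=env.get_obs();print(np.round(o["tcp_rot"],2))
p=np.array([.573,-.0145,.245])
for y in (9,-171):
    q=env.inverse_kinematics(p,ori(y));print(y,q)
    for a in range(0,360,45):
        r=env.inverse_kinematics(P(np.radians(a),.147),ori(y));print(a,None if r is None else np.round(r))
E
```

```text
[[ 0.97  0.23 -0.  ]
 [ 0.23 -0.97  0.  ]
 [ 0.   -0.   -1.  ]]
9 [-7.11659104e+00  7.74919708e+00  7.10688715e+01 -2.54444375e-14
  1.01181931e+02 -1.61165910e+01]
0 [ -1.  14.  75.  -0.  91. -10.]
45 [ -4.  13.  76.  -0.  91. -13.]
90 [ -7.  10.  80.  -0.  90. -16.]
135 [ -7.   6.  85.  -0.  90. -16.]
180 [ -4.   3.  87.  -0.  90. -13.]
225 [ -1.   3.  87.  -0.  90. -10.]
270 [ 2.  7. 83. -0. 90. -7.]
315 [ 1. 11. 78. -0. 91. -8.]
-171 None
0 None
45 None
90 None
135 None
180 None
225 None
270 None
315 None
```

Run:
```python
from h import *
p=np.array([.573,-.0145,.255]); O=ori(9)
env.reach(p,O); env.grip(0.55,15); st("above")
env.line_to([p[0],p[1],.147],rate=0.08); st("down")
im=imaging.camera("scene");crop("scene",im,270,170,120,140,4,"s2")
im=imaging.camera("top");crop("top",im,260,180,110,110,5,"t2")
```

```text
above t3.66 [ 0.573  -0.0145  0.255 ] F [-0.6 -0.1 -0.1] M [-0.03 -0.11 -0.01] w0.551
down t5.16 [ 0.5734 -0.0146  0.1478] F [ 0.6 -0.1 -0. ] M [-0.04 -0.11  0.07] w0.550
```

View pics/s2.png

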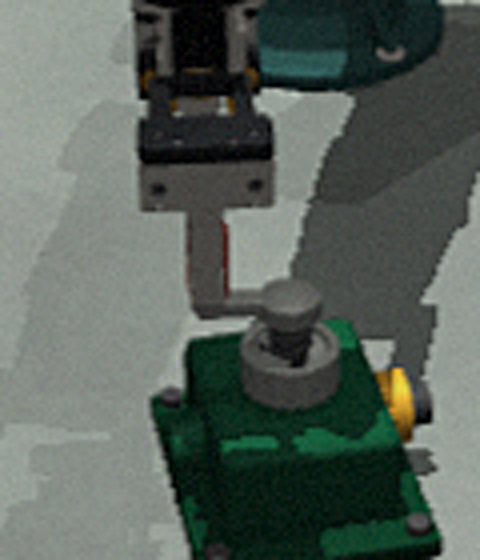

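View pics/t2.png

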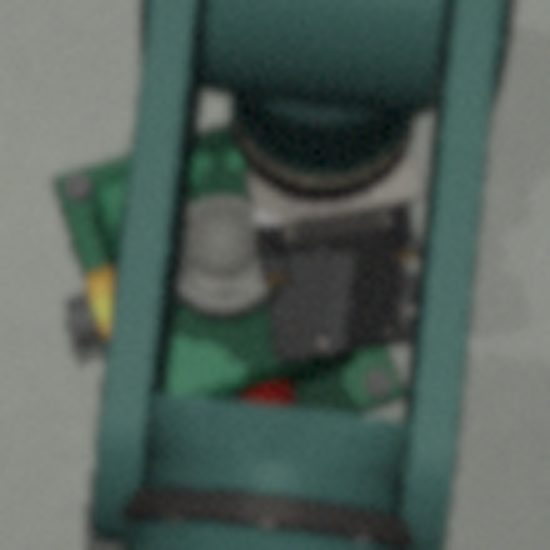

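The near finger stands in front of the sleeve (crop 207,260), the sleeve visible 190–228 on both sides; well centred. Grip.

Run:
```python
from h import *
env.grip(0.1,12); o=st("gripped")
p=o["ee_pos"]; print("turn est",np.radians(YAW)-np.arctan2(p[1]-C[1],p[0]-C[0]),np.hypot(*(p[:2]-C)))
im=imaging.camera("scene");crop("scene",im,270,170,120,140,4,"s3")
# short test move back 15deg
t0=np.radians(YAW)-np.arctan2(p[1]-C[1],p[0]-C[0]); r=np.hypot(*(p[:2]-C))
for k in range(1,5):
    env.line_to(P(t0-.1*k,.147,R=r),rate=0.05); st(k)
```

```text
gripped t5.82 [ 0.573  -0.0145  0.147 ] F [ 0.  -0.1  0.9] M [-0.05 -0.11  0.01] w0.241
turn est 1.7425437195756854 0.04588404610229436
1 t6.12 [ 0.5782 -0.0134  0.1469] F [ 0.9  0.5 -0.1] M [ 0.04 -0.26  0.03] w0.244
2 t6.37 [ 0.5826 -0.0119  0.1471] F [ 1.3  1.8 -0.2] M [ 0.27 -0.3   0.03] w0.242
3 t6.62 [ 0.5866 -0.0101  0.1469] F [ 0.4  1.9 -0.4] M [ 0.34 -0.19 -0.02] w0.241
4 t6.87 [ 0.5906 -0.0078  0.147 ] F [0.  3.  0.1] M [ 0.53 -0.02 -0.02] w0.243
```

View pics/s3.png

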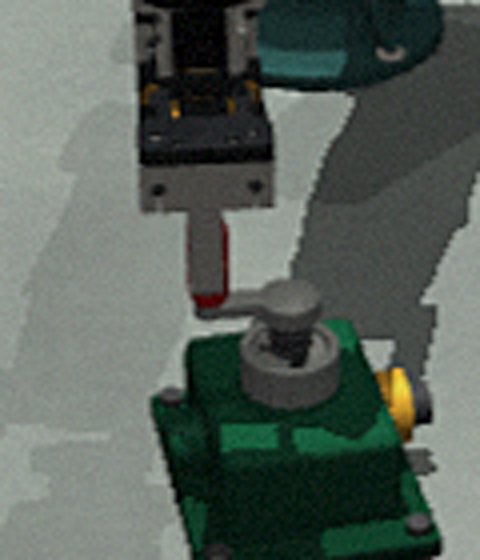

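```bash
cat >> h.py <<'E'
import json,os
def load(): return json.load(open("s.json"))
def arc(tend,step=.1,rate=.05,z=.147,k=.0003,verbose=True,every=1):
    s=load(); n=max(1,int(np.ceil(abs(tend-s["t"])/step-1e-9))); C_=np.array(s["C"])
    for i,t in enumerate(np.linspace(s["t"],tend,n+1)[1:]):
        env.line_to(P(t,z,C=C_,R=s["R"]),rate=rate); o=env.get_obs()
        a=np.radians(YAW)-t; u=np.array([np.cos(a),np.sin(a)]); tg=np.array([u[1],-u[0]])
        F=o["wrist_force"]; fr=F[:2]@u
        C_=C_+np.clip(k*fr,-.001,.001)*u
        if verbose and i%every==0: print("turn %.2f t%.2f fr %.1f ftan %.1f fz %.1f C %s z%.4f w%.3f"%(t,o["time_s"],fr,F[:2]@tg,F[2],np.round(C_,4),o["ee_pos"][2],o["grip_width"]))
        if abs(F).max()>25: print("STOP big force",F); tend=t; break
    s["t"]=float(tend);s["C"]=C_.tolist();json.dump(s,open("s.json","w"))
E
python3 - <<'E'
from h import *
json.dump(dict(t=1.7425-.4,C=[.567,.031],R=.0455),open("s.json","w"))
arc(0.4)
im=imaging.camera("scene");crop("scene",im,270,170,120,140,4,"s4")
E
```

```text
turn 1.25 t7.12 fr -2.9 ftan -1.6 fz -0.4 C [0.5665 0.0317] z0.1469 w0.243
turn 1.15 t7.37 fr -0.3 ftan -0.9 fz -0.1 C [0.5664 0.0318] z0.1471 w0.247
turn 1.06 t7.62 fr -0.1 ftan -0.5 fz -1.2 C [0.5664 0.0318] z0.1471 w0.241
turn 0.97 t7.87 fr -1.0 ftan -1.1 fz -0.5 C [0.5662 0.032 ] z0.1471 w0.240
turn 0.87 t8.12 fr 1.3 ftan -2.2 fz 0.0 C [0.5665 0.0318] z0.1472 w0.239
turn 0.78 t8.37 fr 0.1 ftan -1.3 fz 0.6 C [0.5665 0.0317] z0.1470 w0.240
turn 0.68 t8.62 fr -1.1 ftan -1.3 fz 0.4 C [0.5662 0.0319] z0.1469 w0.241
turn 0.59 t8.87 fr -1.6 ftan 0.5 fz -0.5 C [0.5658 0.032 ] z0.1470 w0.242
turn 0.49 t9.12 fr 0.0 ftan -1.9 fz 0.1 C [0.5658 0.032 ] z0.1470 w0.246
turn 0.40 t9.37 fr -1.2 ftan -1.4 fz 0.4 C [0.5654 0.032 ] z0.1469 w0.240
```

View pics/s4.png

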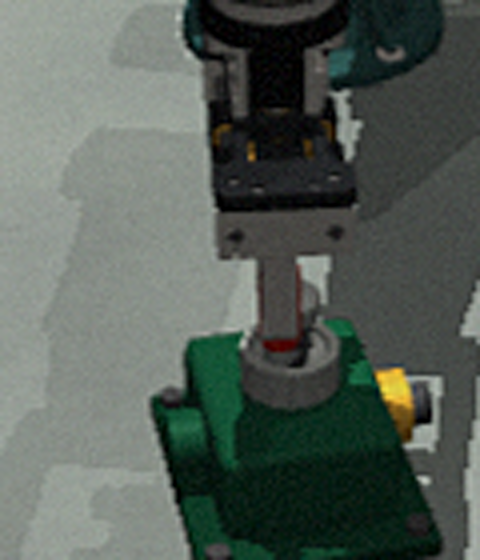

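Run:
```python
from h import *
tiles=[]
for t in (.3,.2,.1,0,-.1):
    arc(t,step=.05,every=2); env.hold(.15)
    im=imaging.camera("scene")
    tiles.append(cv2.resize(im[225:275,325:365,::-1],None,fx=6,fy=6,interpolation=cv2.INTER_CUBIC))
    cv2.imwrite(f"pics/d_{t}.png",tiles[-1])
st()
cv2.imwrite("pics/tiles.png",cv2.resize(np.hstack(tiles),None,fx=.66,fy=.66))
```

```text
turn 0.35 t9.67 fr -1.4 ftan -0.6 fz -0.3 C [0.565  0.0321] z0.1470 w0.242
turn 0.25 t10.37 fr 1.3 ftan -2.3 fz -0.5 C [0.5654 0.0321] z0.1471 w0.242
turn 0.15 t11.07 fr -0.1 ftan 1.4 fz -1.1 C [0.5654 0.0321] z0.1469 w0.248
turn 0.05 t11.77 fr -1.6 ftan -0.1 fz -0.8 C [0.5644 0.0319] z0.1470 w0.243
turn -0.05 t12.47 fr 0.2 ftan 0.5 fz -0.1 C [0.5643 0.0318] z0.1472 w0.243
 t12.92 [0.6063 0.0499 0.1471] F [ 1.4 -0.3 -1.1] M [-0.11 -0.45 -0.01] w0.242
```

View pics/tiles.png

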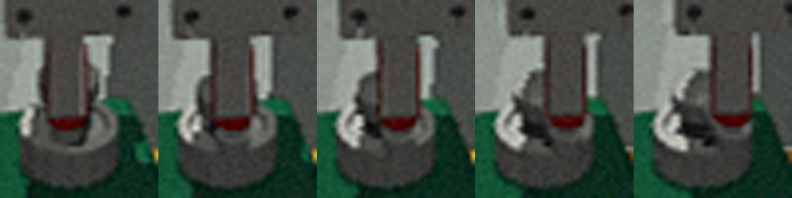

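Run:
```python
from h import *
L=[]
for t in (.3,0.1,-.1):
    im=cv2.imread(f"pics/d_{t}.png"); a=cv2.resize(im,None,fx=1.1,fy=1.1)
    a=cv2.convertScaleAbs(a,alpha=1.6)
    L.append(a)
cv2.imwrite("pics/cmp.png",np.hstack(L))
for z in(.139,.130,.1): print(z,proj("scene",[.568,.032,z]))
im=imaging.camera("scene");crop("scene",im,320,215,60,70,8,"s5")
im=imaging.camera("top");crop("top",im,260,180,110,110,5,"t5")
for t in ("bolt_head","handle_mid"):print(t,imaging.look_for("scene",t)[:2])
```

```text
0.139 [342.3658103  241.86821423]
0.13 [342.37973259 245.16330797]
0.1 [342.42534788 255.95942936]
bolt_head [{'at': [0.5809, 0.0367, 0.1251], 'confidence': 0.79}]
handle_mid [{'at': [0.6042, 0.0535, 0.1494], 'confidence': 0.48}]
```

View pics/cmp.png

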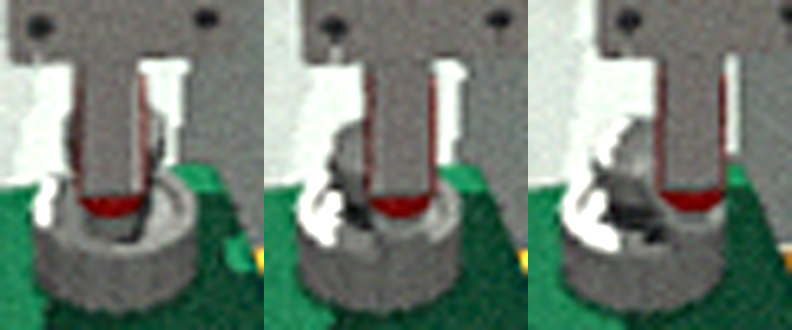

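View pics/s5.png

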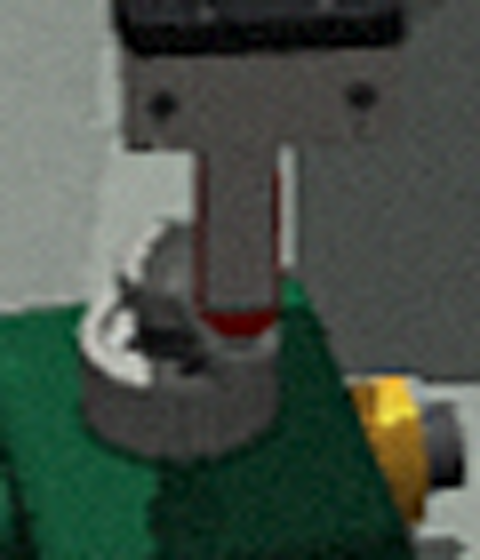

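View pics/t5.png

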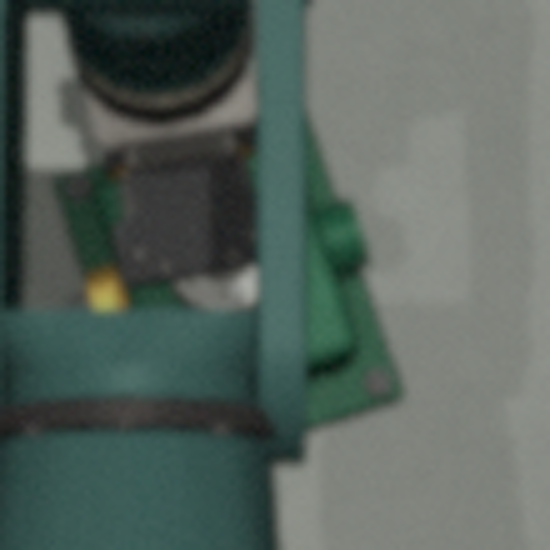

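Run:
```python
from h import *
L=[]
for t in (.3,.2,0.1):
    im=cv2.imread(f"pics/d_{t}.png"); a=cv2.convertScaleAbs(cv2.resize(im,None,fx=1.1,fy=1.1),alpha=1.6)
    # overlay expected head top ellipse undropped (yellow) dropped (cyan)
    for z,c in((.139,(0,255,255)),(.130,(255,255,0))):
        pts=[proj("scene",[.5675+.018*np.cos(q),.032+.018*np.sin(q),z]) for q in np.linspace(0,6.28,40)]
        pts=((np.array(pts)-[325,225]+.5)*6.6).astype(np.int32); cv2.polylines(a,[pts],True,c,1)
    L.append(a)
cv2.imwrite("pics/cmp2.png",np.hstack(L))
```

```text
(no output)
```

View pics/cmp2.png

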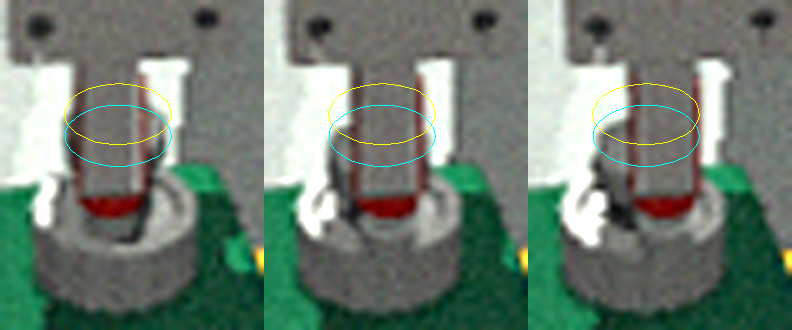

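Run:
```python
from h import *
arc(1.7,step=.15,every=2)
im=imaging.camera("scene");a=cv2.convertScaleAbs(cv2.resize(im[200:290,300:380,::-1],None,fx=6,fy=6,interpolation=cv2.INTER_CUBIC),alpha=1.5)
for z,c in((.139,(0,255,255)),(.1276,(255,255,0))):
    pts=[proj("scene",[.5675+.018*np.cos(q),.032+.018*np.sin(q),z]) for q in np.linspace(0,6.28,40)]
    cv2.polylines(a,[((np.array(pts)-[300,200]+.5)*6).astype(np.int32)],True,c,1)
cv2.imwrite("pics/f1.png",a)
```

```text
turn 0.05 t13.40 fr 3.1 ftan 1.4 fz 0.0 C [0.5654 0.0321] z0.1471 w0.243
turn 0.35 t13.97 fr 1.1 ftan 1.4 fz -1.0 C [0.5659 0.0321] z0.1469 w0.240
turn 0.65 t14.53 fr 1.8 ftan 2.6 fz -0.3 C [0.5665 0.0319] z0.1470 w0.244
turn 0.95 t15.10 fr 0.5 ftan 1.6 fz -0.3 C [0.5668 0.0317] z0.1470 w0.244
turn 1.25 t15.67 fr 1.9 ftan 1.5 fz -0.4 C [0.5673 0.0311] z0.1469 w0.244
turn 1.55 t16.23 fr -0.3 ftan 0.9 fz 0.3 C [0.5675 0.0307] z0.1469 w0.241
```

View pics/f1.png

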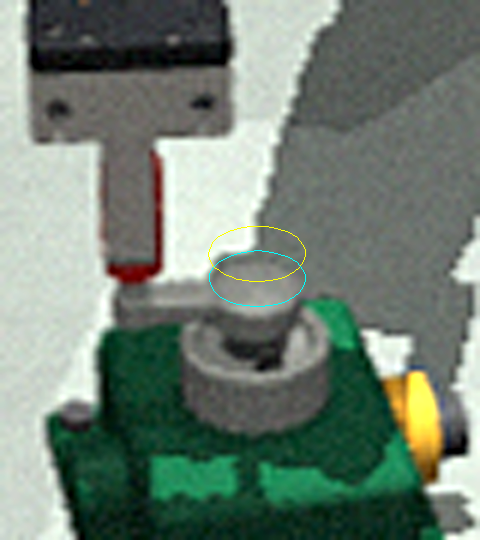

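The head (crop 257,278) matches the sunk outline and a gap has opened under the sleeve (130,282): dropped and threading. Carry on.

Run:
```python
from h import *
arc(6.42,step=.15,every=3); env.hold(.2); o=st()
p=o["ee_pos"];C_=np.array(load()["C"])
im=imaging.camera("scene");a=cv2.convertScaleAbs(cv2.resize(im[200:290,300:380,::-1],None,fx=6,fy=6,interpolation=cv2.INTER_CUBIC),alpha=1.5)
cv2.imwrite("pics/f2raw.png",a)
for z,c in((.130,(0,255,255)),(.121,(255,255,0))):
    pts=[proj("scene",[.5675+.018*np.cos(q),.032+.018*np.sin(q),z]) for q in np.linspace(0,6.28,40)]
    cv2.polylines(a,[((np.array(pts)-[300,200]+.5)*6).astype(np.int32)],True,c,1)
cv2.imwrite("pics/f2.png",a)
print(np.radians(YAW)-np.arctan2(p[1]-.032,p[0]-.5665)+2*np.pi)
```

```text
turn 1.85 t16.85 fr 0.1 ftan 2.4 fz -0.3 C [0.5676 0.0304] z0.1469 w0.242
turn 2.29 t17.70 fr 0.5 ftan 2.3 fz -1.0 C [0.5674 0.0297] z0.1468 w0.241
turn 2.73 t18.55 fr 0.7 ftan 2.3 fz -0.6 C [0.567  0.0292] z0.1470 w0.239
turn 3.17 t19.40 fr 1.7 ftan 1.8 fz -0.1 C [0.5664 0.0291] z0.1470 w0.244
turn 3.62 t20.25 fr -0.9 ftan 2.1 fz 0.3 C [0.5664 0.029 ] z0.1471 w0.243
turn 4.06 t21.10 fr 0.7 ftan 0.7 fz -0.6 C [0.5659 0.0293] z0.1472 w0.244
turn 4.50 t21.95 fr -0.4 ftan 2.0 fz -0.1 C [0.5657 0.0294] z0.1471 w0.241
turn 4.94 t22.80 fr 0.9 ftan 0.9 fz -0.2 C [0.5658 0.0295] z0.1470 w0.242
turn 5.39 t23.65 fr -0.3 ftan 1.2 fz 0.1 C [0.5658 0.0296] z0.1470 w0.241
turn 5.83 t24.50 fr -0.5 ftan 1.9 fz 0.0 C [0.5657 0.0294] z0.1471 w0.241
turn 6.27 t25.35 fr -0.4 ftan 1.3 fz -0.1 C [0.5654 0.0293] z0.1471 w0.239
 t25.83 [0.6105 0.0361 0.1471] F [ 0.7 -2.4  0.1] M [-0.49 -0.28  0.01] w0.239
6.494238092967505
```

View pics/f2.png

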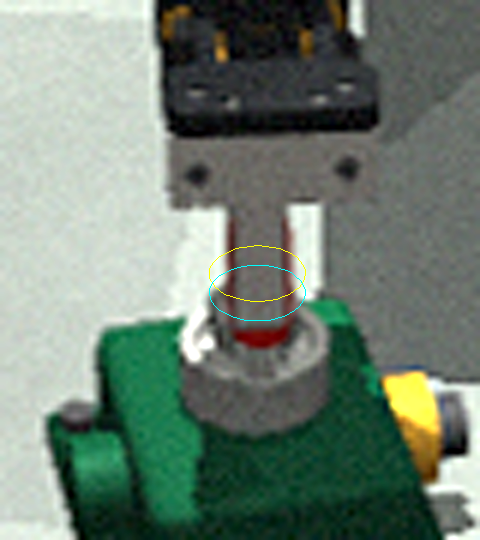

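Run:
```python
from h import *
arc(6.47,step=.1); env.hold(.5); st()
im=imaging.camera("scene");cv2.imwrite("pics/final.png",im[:,:,::-1])
for t in ("bolt_head","handle_mid"):print(t,imaging.look_for("scene",t)[:2])
```

```text
turn 6.47 t26.13 fr 0.1 ftan -1.6 fz -0.0 C [0.5656 0.0293] z0.1469 w0.244
 t26.63 [0.6107 0.0349 0.147 ] F [-0.3  1.3 -1. ] M [ 0.18 -0.2  -0.  ] w0.243
bolt_head [{'at': [0.6114, 0.0385, 0.1182], 'confidence': 0.47}, {'at': [0.6984, 0.4154, 0.039], 'confidence': 0.32}]
handle_mid [{'at': [0.6128, 0.0381, 0.1471], 'confidence': 0.43}]
```

View pics/final.png

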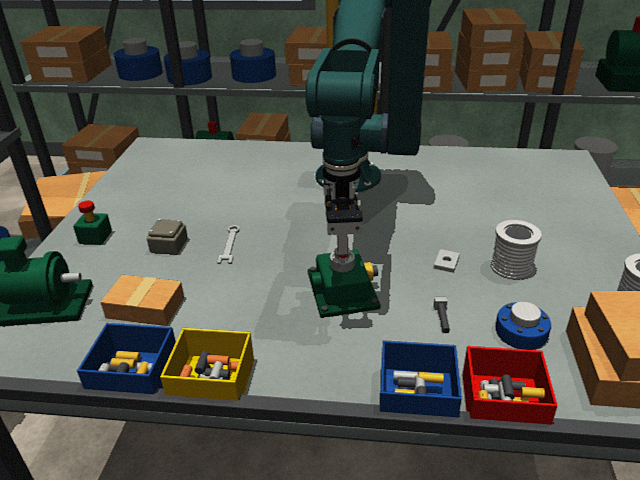

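The handle is still gripped at (343,245), and the bystanders stand where they were. I'm handing the job in.

```bash
python3 -c "
from plant import env
env.job_done()"
```

```text
the job is handed in; nothing more can be done
```

I gripped the red handle and turned it back until the bolt dropped into the thread. I then turned it forward about one full turn and handed the job in at about 26.6 s, still gripping the handle.

- **Drop:** The pictures put it between about 0.3 and 0.2 rad by my own angle estimate, which is good to about 0.05 rad. I went on back to about -0.1 before turning forward. Part-way forward, at 1.7 rad, the head matched its sunk outline and a gap had opened under the sleeve.
- **Final angle:** I estimate about 6.5 rad, which is 6.28 plus the roughly 0.2 rad at which it dropped. The handle finished within about a degree of where the bolt dropped, one turn on.
- **Sink:** The head's edge, partly hidden by a finger, fits the outline drawn for 18 mm of sink. The network gave 0.118 m for the head's height at low confidence. I expected about 0.121 m, and its x and y were nearer the handle than the bolt axis, so I did not rely on it.
- **Forces and grip:** Wrist forces at my checks between steps stayed within a few newtons. The jaws stayed at the sleeve's width, about 23 mm.
- **Bystanders:** They stand where they were in the last scene picture.
- **Disagreement:** The two cameras put the bolt axis up to about 9 mm apart in x at first. I used their mean and corrected the circle from the wrist force as it turned.

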